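# Close the bead box in the treadle press

### The arm

A 6-joint arm with a two-finger parallel gripper is mounted at the origin on the work surface. World frame = base frame: x ahead of the robot, y to its left, z up, the work surface at z = 0. Lengths are in m, angles in rad, forces in N, time in s.
With the tool pointing down it reaches from about 0.35 to 0.95 m from the base axis. Payload 17.4 kg.
Tool frame: the origin (TCP) lies on the centre line of the jaws, within the pads' length; the fingertips stand 25 mm ahead of it and the grasp point (between the pads) lies 6 mm ahead of it; y points along the fingers, z is the direction in which the jaws open and shut, and the axes are right-handed (so a half turn about y gives the same grasp; the last joint's range is limited). The gripper opens to 93 mm and grips with 3 to 60 N. Pads are 15 mm wide; open, the fingers measure 128 mm over their backs; the gripper's body (75 mm by 188 mm) begins 65 mm behind the grasp point.
Start: joints at [-1.303, 0.116, 1.442, -0, 1.584, -0.038], TCP at [0.203, -0.644, 0.244] pointing down, gripper open.
Joint ranges: [-2.83, 2.83], [-0.83, 2.19], [0.07, 2.5], [-1.14, 4.28], [0.01, 3], [-2.97, 2.97]. Speed limits (rad/s): [1.89, 1.89, 2.22, 3.14, 3.14, 3.14].

### API

Orientations are given as [roll, pitch, yaw] about the fixed x, y, z axes, in that order (R = Rz(yaw) Ry(pitch) Rx(roll)).
In Python, from station import bot, optics, ticket gives the robot as it stands.
- The arm moves only by the tool drive_tool, never from a script. Its argument "increments" is a list that holds one entry, the list of rows, each a list of 5 numbers: the shift along the tool's x, y, z in m, then the turn about the tool's y in rad, then the finger opening in m, from 0 to 0.093. A call has 1 to 20 rows; each row is the pose to reach, as a shift and turn from the pose measured when the call began, along the tool's axes at that moment; what a row does not reach only later rows make up. A row lasts 1/8 s, in which the tool goes at most 62.5 mm and 10.7 degrees, less where a joint would pass 70% of its speed; a pose out of reach is approached as far as the arm can. A call with a gripper value outside its range is refused whole. The fingers move at their own pace and stop on an object; the grip force is fixed at half the most. Time passes only in rows, so rows that repeat a pose let the fingers close. It gives the time, the measured TCP pose, the force and the opening at its end, in the units of the state.
- bot.read_state(): the state, without advancing time (a new reading comes with each control period).
- optics.snapshot(name): name is "side" or "top"; returns a dict with "frame" (384x512x3 uint8, blue, green, red), "depth" (384x512 float32, m along the optical axis (not along the pixel's ray), 0 where there is no reading), "intrinsics" (3x3 intrinsics, pixels), "k1" (the pictures are not rectified: a ray, as slopes to the right and down, at radius r is drawn at 1 + k1 r^2 times it, then the intrinsics apply), "view" (4x4, takes a point from world to camera coordinates). Camera axes: x right, y down, z forward; pixel columns grow to the right and rows downward; lengths in m; the calibration is good to about 2 mm. A picture is of the moment at which its call begins.
- ticket.job_done(): hands the job in, once; it reports no verdict.
The state is a dict: "clock": time; "joint_pos": joint angles; "joint_velocities": joint speeds; "effort": joint torques, N m; "eef_pos": TCP position; "tcp_rot": TCP orientation; "contact_force": force on the tool from outside, world axes, zero at the start; "torque": the same for the moment, N m; "grip_width": opening from 0.0 (shut) to 1.0 (fully open).
Only numpy, scipy, OpenCV 4.12 (cv2) and the standard library are available. Lean on these libraries where they do the work, as an engineer would, in place of code of your own. Each camera call takes 0.05 s, during which the arm holds its last target.

### The job

Push the long white bead box along the channel of the treadle press until it stands against the end stop, under the ram. Then press the treadle right down to its stop and hold it there for a moment so that the ram drives the lid fully home, and let the treadle come back up. Leave the closed box in the press and do not disturb the basket, the jar, the shell dish or the hoop.

Things in the scene. Friction and masses are not known exactly. Their poses are not given: they have to be found in the camera images.
- press: dark iron treadle press fixed to the table. Origin: on the table, below the ram's axis; z up. The channel for the box runs along its y, the treadle sticks out to -x. A column (x = 92 to 138 mm, 50 mm wide, 250 mm tall) stands behind and carries an arm (z = 205 to 250 mm, 50 mm wide) over the channel to x = -20 mm.
- channel_mouth (a point): on the table, middle of the channel's open end, 35 mm along the press's +y from its origin (axes as the press). The channel: the table itself between two iron rails, 18 mm high, 116 mm apart, with mouths that flare outwards for another 35 mm beyond this point.
- end_stop (a point): on the table, middle of the face of the end stop, an iron bar 30 mm high that closes the channel's other end, 88 mm along the press's -y from its origin (axes as the press).
- pedal (a joint): the treadle's angle: 0 = up (where its spring holds it), 0.36 rad = down on its stop. Its hinge lies along the press's y at x = -70 mm, z = 40 mm; the free end goes down. Takes about 3 N at the pad to start, 10 N at the stop, up to 20 N while the ram drives a lid; springs back when released.
- pedal_pad (a point): the point to press: on the treadle's upper face, 105 mm from the hinge, on its centre line. The treadle is a dark ribbed steel plate, 135 mm long (along the press's x), 105 mm wide, 10 mm thick, rising 0.28 rad towards its free end when up. The point is about 69 mm above the table when up and 32 mm at the stop (it moves on an arc about the hinge).
- ram (a joint): how far the ram has come down, m: 0 = up, 0.030 at the treadle's stop; coupled to the treadle (ram = 0.0833 m per rad). The ram is a rubber-faced disc, 60 mm across, on a rod; its underside is 88 mm above the table when up.
- box_center (a point): centre of the loose white bead box's body (25 mm above its underside). The body is 80 mm wide (its own x), 170 mm long (its own y), 50 mm high, about 0.45 kg; it starts before the channel's mouth, its length roughly along the channel. Standing against the end stop, its centre is at about y = -3 mm in the press's frame.
- lid (a joint): how far the box's lid is pushed in, m: 0 = standing 10 mm proud, 0.010 = fully home. It starts between 0 and 0.003 and stays where it is left; it takes about 7 N to move.
- lid_top (a point): centre of the lid's top face. The lid is a white plate, 80 x 170 mm and 8 mm thick, that rides on the box; its top is 58 mm above the table when fully home, 65 to 68 mm at the start.
- basket: the loose straw bowl basket, 170 mm across, 75 mm tall, bystander to leave alone; origin at the centre of its underside
- jar: a glass jar with a screw cap, 72 mm across, 110 mm tall, bystander to leave alone; origin at the centre of its underside
- shell: a shallow white shell dish, 110 mm across, 28 mm tall, bystander to leave alone; origin at the centre of its underside
- hoop: a thin steel hoop lying flat, 130 mm across, 10 mm tall, bystander to leave alone; origin at the centre of its underside
- beadbox: the same bead box; origin at the centre of its underside
Not all that is in view belongs to the job. Leave any green or orange look-alike of the beadbox alone.

How it is judged:
On the way, in this order (a step that is already met when the one before it is completed fails the run):
1. the box, its lid still proud, stands under the ram against the end stop, the treadle up (x of box_center in the frame of press between -0.02 and 0.02 m and y of box_center in the frame of press between -0.02 and 0.009 m and value of joint lid below 0.006 m and value of joint pedal below 0.1 rad), for 0.2 s.
2. the treadle is held down at its stop, the box under the ram (x of box_center in the frame of press between -0.02 and 0.02 m and y of box_center in the frame of press between -0.02 and 0.009 m and value of joint pedal above 0.335 rad), for 0.3 s.
At the end, for the whole second after the job is handed in: The box stands flat and at rest in the press, within about 12 mm of the end stop (its centre at y = -20 to +9 mm in the press's frame) and within 20 mm of the ram's axis across the channel, its lid within 2.5 mm of fully home (joint above 0.0075), and the treadle is back up (under 0.05 rad) (x of box_center in the frame of press between -0.02 and 0.02 m and y of box_center in the frame of press between -0.02 and 0.009 m and value of joint lid above 0.0075 m and value of joint pedal below 0.05 rad and angle between box_center's own z axis and vertical below 0.06 rad and linear speed of beadbox below 0.02 m/s); the robot touches nothing.
It fails at once if the basket is moved more than 30 mm (distance of basket from where it was at the start of the episode above 0.03 m).
It fails at once if the jar is moved more than 30 mm (distance of jar from where it was at the start of the episode above 0.03 m).
It fails at once if the shell is moved more than 30 mm (distance of shell from where it was at the start of the episode above 0.03 m).
It fails at once if the hoop is moved more than 30 mm (distance of hoop from where it was at the start of the episode above 0.03 m).
It also fails if it takes over 51 s, if anything falls off the work surface, if the arm or the gripper's body presses on something with over 40 N, if the wrist force passes 120 N, or if a joint passes its speed limit or range.

## Working session

There is one attempt and no reset: what is moved stays moved. The work goes in short steps, Python scripts to look and compute and a tool call to move; the robot and the scene stay as the last step left them, time stands still between calls to the robot, and variables do not carry over. Pictures are saved under pics/ and viewed, and the job is handed in when it is done.

Besides the shell and the picture viewer there is one more tool, called after "Request:" by a JSON object that holds its "name" and its "arguments", one argument or row to a line. drive_tool: Moves the arm, as the interface text tells. Its arguments: {"type":"object","properties":{"increments":{"type":"array","items":{"type":"array","items":{"type":"array","items":{"type":"number"}}}}},"required":["increments"]}

```bash
ls; mkdir -p pics
cat > h.py <<'E'
import numpy as np, cv2
from station import bot, optics, ticket
def snap(n):
    s=optics.snapshot(n); np.savez('%s.npz'%n,**{k:np.array(v) for k,v in s.items()}); return s
def load(n): return dict(np.load('%s.npz'%n))
def ray(s,u,v):
    K=s['intrinsics'];k=float(s['k1'])
    xd=np.array([(u-K[0,2])/K[0,0],(v-K[1,2])/K[1,1]]);x=xd.copy()
    for _ in range(20): x=xd/(1+k*(x@x))
    return np.array([x[0],x[1],1.])
def onz(s,u,v,z):
    V=s['view'];R=V[:3,:3];t=V[:3,3];c=-R.T@t;d=R.T@ray(s,u,v)
    return c+d*(z-c[2])/d[2]
def dep(s,u,v):
    V=s['view'];d=s['depth'][int(v),int(u)];return V[:3,:3].T@(ray(s,u,v)*d-V[:3,3])
def proj(s,p):
    V=s['view'];q=V[:3,:3]@np.array(p)+V[:3,3];x=q[:2]/q[2];x=x*(1+float(s['k1'])*(x@x));K=s['intrinsics']
    return np.array([K[0,0]*x[0]+K[0,2],K[1,1]*x[1]+K[1,2]])
E
python3 - <<'E'
from h import *
for n in('side','top'):
    s=snap(n);cv2.imwrite(f'pics/{n}0.png',cv2.resize(s['frame'],(800,600)))
    V=s['view'];print(n,-V[:3,:3].T@V[:3,3],s['intrinsics'],s['k1'])
print(bot.read_state())
E
```

```text
pics
side [0.24051155 1.00370207 1.17125454] [[499.71667104   0.         247.74816137]
 [  0.         499.71667104 186.38084233]
 [  0.           0.           1.        ]] -0.17028812230854662
top [ 0.33159644 -0.00650399  1.62445137] [[446.66000538   0.         250.46779072]
 [  0.         446.66000538 195.14139134]
 [  0.           0.           1.        ]] -0.03624859074353347
{'clock': 0.1, 'joint_pos': array([-1.30277995e+00,  1.16416043e-01,  1.44217678e+00,  1.09803917e-05,
        1.58402046e+00, -3.77926996e-02]), 'joint_velocities': array([ 0.00080107, -0.00013674, -0.00131489,  0.00033201,  0.00128291,
        0.00027339]), 'effort': array([ 2.55541483e-03, -7.22897530e+01, -6.23862791e+01,  7.81176821e-02,
        2.28055328e-02, -8.16791839e-05]), 'eef_pos': array([ 0.20317591, -0.64353011,  0.24300728]), 'tcp_rot': array([-1.57181581e+00,  4.95349574e-05, -2.83578346e+00]), 'contact_force': array([-1.10317908, -0.09884549, -1.10639547]), 'torque': array([-0.04057524, -0.01528689, -0.01048935]), 'grip_width': 0.9991807924088651}
```

View pics/top0.png

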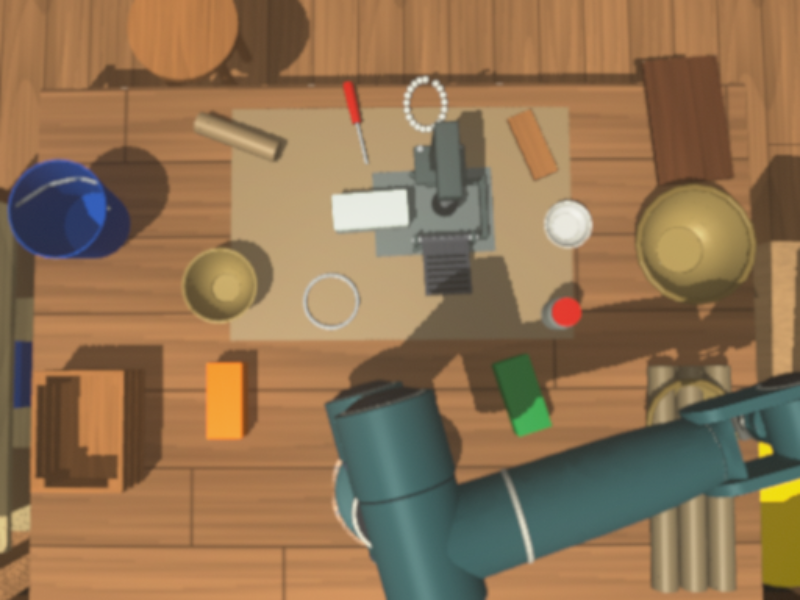

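View pics/side0.png

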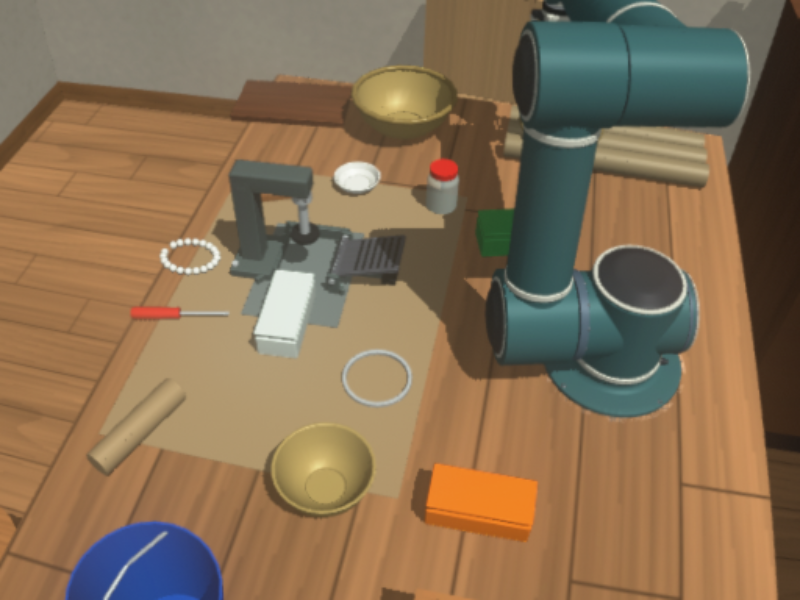

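Candidates for the bead box in the top view: the white box at (370,210), the orange one at (225,400) and the green one at (522,395). By the description it is the white one. I'll check it in a close crop and measure.

Run:
```python
from h import *
s=load('top');f=s['frame']
c=cv2.resize(f[90:200,190:330],None,fx=5.6,fy=5.4,interpolation=cv2.INTER_CUBIC);cv2.imwrite('pics/crop0.png',c)
hsv=cv2.cvtColor(f,cv2.COLOR_BGR2HSV)
m=((hsv[...,2]>170)&(hsv[...,1]<60)).astype(np.uint8);m[:,:200]=0;m[:,275:]=0;m[:110]=0;m[155:]=0
cs,_=cv2.findContours(m,0,1);k=max(cs,key=cv2.contourArea)
r=cv2.minAreaRect(k);print(r)
P=np.array([onz(s,u,v,0.066) for u,v in cv2.boxPoints(r)]);print(P)
print('ctr',P.mean(0),[np.linalg.norm(P[i]-P[i-1]) for i in range(4)])
print('depth',dep(s,*[int(x) for x in r[0]]))
```

```text
((236.21469116210938, 134.29116821289062), (24.08270263671875, 48.548885345458984), 85.60128784179688)
[[ 0.6737323   0.14019912  0.066     ]
 [ 0.68567052 -0.03091655  0.066     ]
 [ 0.60001033 -0.0367575   0.066     ]
 [ 0.58808468  0.13372378  0.066     ]]
ctr [0.63687446 0.05156221 0.066     ] [np.float64(0.08589205184355694), np.float64(0.1715316052498076), np.float64(0.08585909614060798), np.float64(0.17089789237724892)]
depth [0.63813157 0.05234862 0.06436887]
```

View pics/crop0.png

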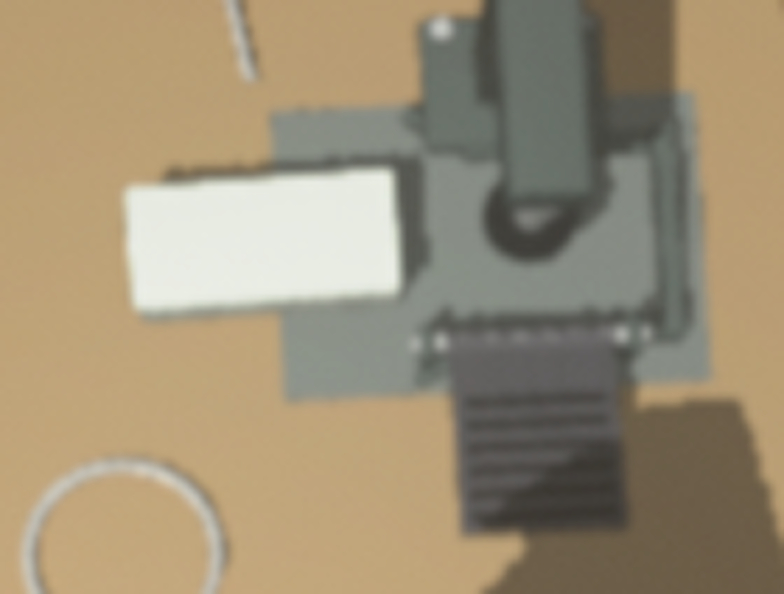

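The crop shows the white box before the mouth. The press's grey base plate has corners near (270,112) and (710,378), the stop bar is at (672,240), and the treadle's free end runs (463,533)–(626,524). Next is the press pose.

Run:
```python
from h import *
s=load('top')
def w(cx,cy,z): return onz(s,190+(cx+.5)/5.6-.5,90+(cy+.5)/5.4-.5,z)[:2]*1000
np.set_printoptions(precision=1,suppress=True)
for n,l,z in [('plate',[(270,112),(697,92),(710,378),(287,400)],0.002),('treadle end',[(463,533),(626,524)],.081),('treadle side',[(455,400),(616,392)],.062),
 ('arm end',[(508,208),(593,203)],.25),('arm top',[(497,2),(582,2)],.25),('stop inner',[(652,150),(662,320)],.03),('stop outer',[(680,150),(688,330)],.03)]:
    P=np.array([w(*p,z) for p in l]);print(n,P.tolist() and P.round(1).tolist(),P.mean(0))
    for i in range(len(P)-1): d=P[i+1]-P[i];print('  ang',np.degrees(np.arctan2(d[1],d[0])),np.linalg.norm(d))
# depth based: points in region
pts=np.array([np.r_[dep(s,u,v)*1000,u,v] for v in range(85,205) for u in range(190,330) if s['depth'][v,u]>0])
a=pts[pts[:,2]>235];print('arm/col top',len(a),cv2.minAreaRect(a[:,:2].astype(np.float32)),a[:,2].mean(), a[:,0].min(),a[:,0].max())
t=pts[(pts[:,2]>45)&(pts[:,2]<90)&(pts[:,0]<560)&(pts[:,1]<0)];print('treadle',len(t),cv2.minAreaRect(t[:,:2].astype(np.float32)))
q=np.polyfit(t[:,0],t[:,2],1);print(q)
e=pts[(pts[:,2]>22)&(pts[:,2]<36)&(pts[:,1]<-150)&(pts[:,0]>560)];print('stop',len(e),cv2.minAreaRect(e[:,:2].astype(np.float32)))
```

```text
plate [[738.5, 47.7], [750.4, -233.4], [553.8, -238.7], [540.7, 37.5]] [645.8 -96.7]
  ang -87.58188836433484 281.3324631098211
  ang -178.43964051206987 196.68086335412667
  ang 92.71661417421231 276.52674245808237
treadle end [[443.9, -73.1], [449.0, -174.0]] [ 446.5 -123.6]
  ang -87.09819432602963 101.0186901085181
treadle side [[532.2, -69.7], [536.8, -170.9]] [ 534.5 -120.3]
  ang -87.417881043298 101.31214967860718
arm end [[619.2, -92.6], [621.8, -139.8]] [ 620.5 -116.2]
  ang -86.85223699499856 47.33003082019558
arm top [[740.1, -87.8], [739.8, -135.3]] [ 740.  -111.5]
  ang -90.3889236524227 47.51390424000182
stop inner [[703.9, -199.8], [589.0, -204.5]] [ 646.5 -202.1]
  ang -177.63865304444087 114.93763345373728
stop outer [[703.8, -217.8], [582.2, -221.1]] [ 643.  -219.5]
  ang -178.46322524874628 121.59587448799218
arm/col top 678 ((691.6356811523438, -113.99449157714844), (133.9464569091797, 50.64835739135742), 2.446506977081299) 248.72611772775124 624.3386099246063 757.524302011386
treadle 906 ((502.8260498046875, -115.0003662109375), (119.02110290527344, 119.2304458618164), 2.354994058609009)
[ -0.3 197. ]
stop 184 ((682.18603515625, -193.51153564453125), (232.73956298828125, 52.260833740234375), 6.891700744628906)
```

Request:
{"name": "drive_tool", "arguments": {
  "increments": [
    [[0, -0.04, 0, 0, 0.05], [0, -0.08, 0, -0.1, 0.05], [-0.03, -0.12, -0.025, -0.2, 0.05], [-0.07, -0.12, -0.06, -0.35, 0.05], [-0.11, -0.12, -0.095, -0.5, 0.05], [-0.15, -0.12, -0.125, -0.65, 0.05], [-0.19, -0.12, -0.16, -0.8, 0.05], [-0.23, -0.12, -0.195, -0.95, 0.05], [-0.27, -0.12, -0.23, -1.1, 0.05], [-0.31, -0.12, -0.263, -1.2, 0.05], [-0.31, -0.12, -0.263, -1.307, 0.05], [-0.31, -0.12, -0.263, -1.307, 0.05], [-0.31, -0.12, -0.263, -1.307, 0.05]]
  ]
}}

```text
clock: 1.72
eef_pos: [0.4194, -0.2999, 0.3631]
tcp_rot: [-1.571, 0.001, -1.532]
contact_force: [0.0, -0.8, 1.0]
grip_width: 0.537
```

Request:
{"name": "drive_tool", "arguments": {
  "increments": [
    [[-0.04, 0, 0.01, 0, 0.05], [-0.09, 0, 0.03, 0, 0.05], [-0.14, 0, 0.05, 0, 0.05], [-0.19, 0, 0.07, 0, 0.05], [-0.24, 0, 0.095, 0, 0.05], [-0.29, 0, 0.12, 0, 0.05], [-0.34, 0, 0.145, 0, 0.05], [-0.39, 0, 0.18, 0, 0.05], [-0.44, 0, 0.21, 0, 0.05], [-0.476, 0, 0.232, 0, 0.05], [-0.476, 0, 0.232, 0, 0.05], [-0.476, 0.05, 0.232, 0, 0.05], [-0.476, 0.1, 0.232, 0, 0.05], [-0.476, 0.1, 0.232, 0, 0.05]]
  ]
}}

```text
clock: 3.48
eef_pos: [0.6316, 0.1834, 0.26]
tcp_rot: [-1.577, -0.0, -1.534]
contact_force: [-0.5, 0.8, 1.1]
grip_width: 0.534
```

Run:
```python
from h import *
for n in('side','top'):
    s=snap(n);cv2.imwrite(f'pics/{n}1.png',cv2.resize(s['frame'],(800,600)))
r=bot.read_state();print(r['eef_pos'],r['tcp_rot'])
```

```text
[0.63293689 0.1840676  0.26554746] [-1.57006101e+00  1.36200572e-03 -1.53356015e+00]
```

View pics/side1.png

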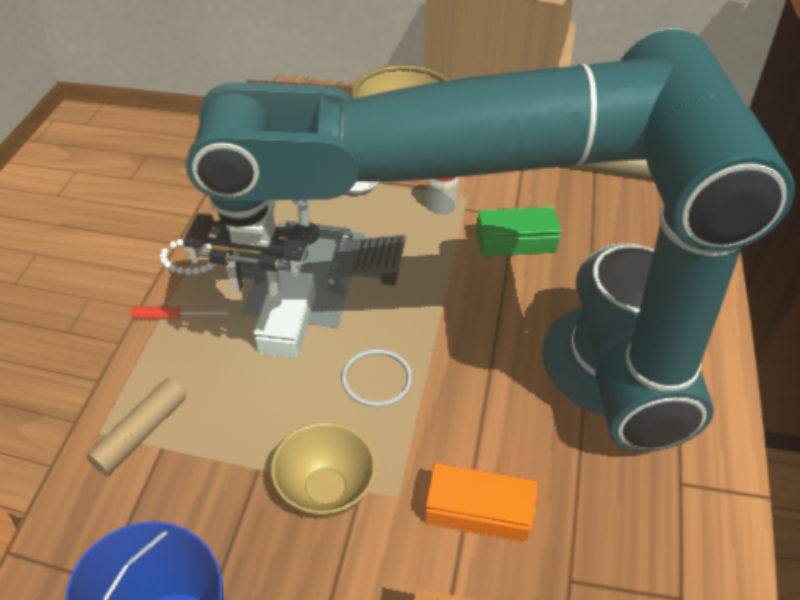

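View pics/top1.png

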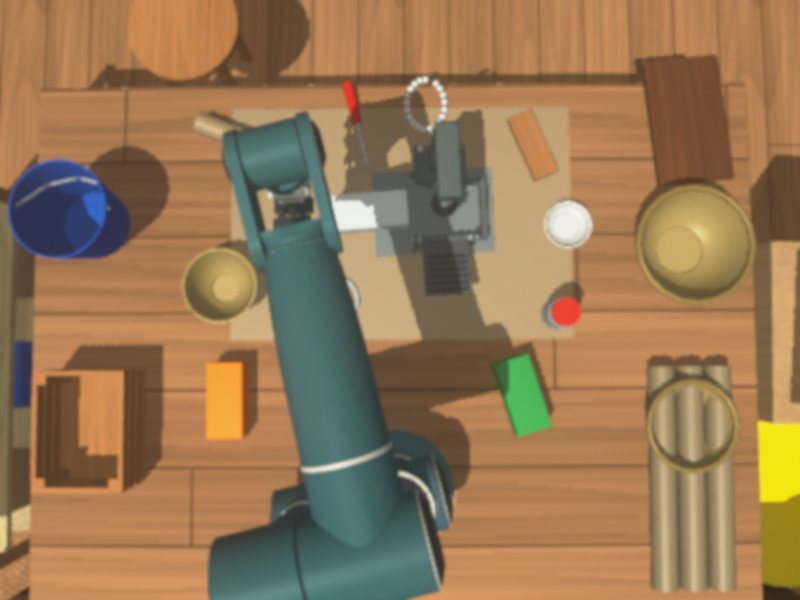

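The side view shows the gripper above the far end of the box, at (250,260). The forked wrist at (225,168) is wide along y, so I'll check whether it clears the press arm at the end of the push.

Run:
```python
from h import *
np.set_printoptions(precision=3,suppress=True)
s=load('side');t=load('top')
print('cap centre',dep(s,225*.64,168*.64))
for u,v in[(225,140),(225,195),(200,168),(255,168),(300,180),(330,185)]: print('side',u,v,dep(s,u*.64,v*.64))
for u,v in[(235,150),(240,165),(318,150),(325,200),(280,150),(258,225),(290,200),(310,125),(300,240)]: print('top',u,v,dep(t,u*.64,v*.64))
P=np.array([dep(t,u,v) for v in range(60,180) for u in range(130,240) if t['depth'][v,u]>0])
for a,b in((.25,.3),(.3,.35),(.35,.4),(.4,.45),(.45,.5),(.5,.6)):
    q=P[(P[:,2]>a)&(P[:,2]<b)&(P[:,0]>.5)]
    if len(q):print(a,b,len(q),q.min(0),q.max(0))
S=np.array([dep(s,u,v) for v in range(40,200) for u in range(100,240) if s['depth'][v,u]>0])
for a,b in((.25,.3),(.3,.35),(.35,.4),(.4,.45),(.45,.5),(.5,.6)):
    q=S[(S[:,2]>a)&(S[:,2]<b)&(S[:,1]>.0)]
    if len(q):print('S',a,b,len(q),q.min(0),q.max(0))
```

```text
cap centre [0.612 0.259 0.549]
side 225 140 [0.611 0.247 0.586]
side 225 195 [0.623 0.25  0.495]
side 200 168 [0.644 0.267 0.55 ]
side 255 168 [0.578 0.24  0.541]
side 300 180 [0.523 0.222 0.516]
side 330 185 [0.483 0.216 0.51 ]
top 235 150 [0.626 0.233 0.595]
top 240 165 [0.604 0.226 0.591]
top 318 150 [0.632 0.111 0.57 ]
top 325 200 [0.551 0.099 0.584]
top 280 150 [0.627 0.166 0.59 ]
top 258 225 [0.519 0.205 0.556]
top 290 200 [0.593 0.182 0.388]
top 310 125 [0.667 0.122 0.583]
top 300 240 [0.49  0.136 0.588]
0.3 0.35 164 [0.574 0.147 0.319] [0.637 0.22  0.35 ]
0.35 0.4 258 [0.546 0.147 0.35 ] [0.601 0.215 0.4  ]
0.4 0.45 113 [0.588 0.142 0.4  ] [0.618 0.218 0.45 ]
0.45 0.5 162 [0.502 0.082 0.45 ] [0.618 0.222 0.5  ]
0.5 0.6 3533 [0.5   0.082 0.5  ] [0.696 0.261 0.597]
S 0.25 0.3 209 [0.589 0.174 0.25 ] [0.675 0.196 0.299]
S 0.3 0.35 675 [0.54  0.143 0.3  ] [0.723 0.223 0.35 ]
S 0.35 0.4 1194 [0.537 0.141 0.35 ] [0.728 0.223 0.4  ]
S 0.4 0.45 537 [0.588 0.15  0.4  ] [0.668 0.23  0.45 ]
S 0.45 0.5 577 [0.432 0.178 0.45 ] [0.669 0.257 0.5  ]
S 0.5 0.6 7590 [0.428 0.077 0.5  ] [0.696 0.266 0.6  ]
```

Request:
{"name": "drive_tool", "arguments": {
  "increments": [
    [[0, 0.04, 0, 0, 0.05], [0, 0.09, 0, 0, 0.05], [0, 0.14, 0, 0, 0.05], [0, 0.18, 0, 0, 0.05], [0, 0.209, 0, 0, 0.05], [0, 0.209, 0, 0, 0.05], [0.015, 0.209, 0, 0, 0.05], [0.03, 0.209, 0, 0, 0.05], [0.04, 0.209, 0, 0, 0.05], [0.05, 0.209, 0, 0, 0.05], [0.06, 0.209, 0, 0, 0.05], [0.07, 0.209, 0, 0, 0.05], [0.08, 0.209, 0, 0, 0.05], [0.09, 0.209, 0, 0, 0.05], [0.1, 0.209, 0, 0, 0.05], [0.11, 0.209, 0, 0, 0.05], [0.12, 0.209, 0, 0, 0.05]]
  ]
}}

```text
clock: 5.7
eef_pos: [0.6381, 0.0646, 0.0578]
tcp_rot: [-1.568, 0.003, -1.534]
contact_force: [-0.3, 7.8, 6.4]
grip_width: 0.538
```

Run:
```python
from h import *
for n in('side','top'):
    s=snap(n);cv2.imwrite(f'pics/{n}2.png',cv2.resize(s['frame'],(800,600)))
    c=s['frame'][85:240,120:300] if n=='side' else s['frame'][80:200,170:330]
    cv2.imwrite(f'pics/{n}2c.png',cv2.resize(c,None,fx=4,fy=4))
r=bot.read_state();print(r['eef_pos'],r['tcp_rot'],r['contact_force'])
```

```text
[0.63792546 0.06360813 0.05732155] [-1.56874728  0.00166261 -1.53431188] [-0.15874676  0.36307304  0.02041692]
```

View pics/side2c.png

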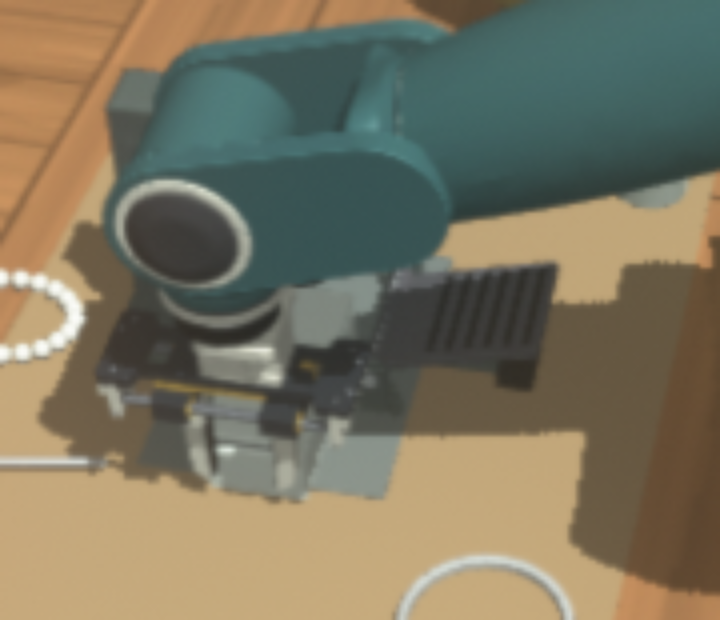

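View pics/top2c.png

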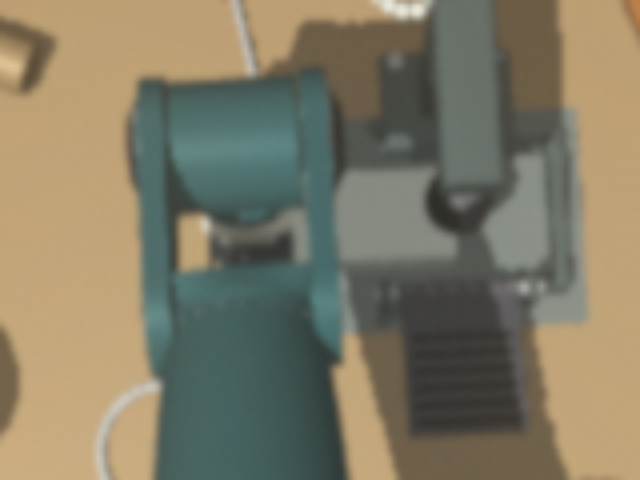

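Both fingers are on the end face and the wrist is clear of the press. I'll keep pushing, gently.

Request:
{"name": "drive_tool", "arguments": {
  "increments": [
    [[0.01, 0, 0, 0, 0.05], [0.02, 0, 0, 0, 0.05], [0.03, 0, 0, 0, 0.05], [0.04, 0, 0, 0, 0.05], [0.048, 0, 0, 0, 0.05], [0.056, 0, 0, 0, 0.05], [0.063, 0, 0, 0, 0.05], [0.069, 0, 0, 0, 0.05], [0.074, 0, 0, 0, 0.05], [0.078, 0, 0, 0, 0.05], [0.081, 0, 0, 0, 0.05]]
  ]
}}

```text
clock: 7.18
eef_pos: [0.6409, -0.0175, 0.0572]
tcp_rot: [-1.569, 0.002, -1.534]
contact_force: [-0.1, 5.2, 1.4]
grip_width: 0.536
```

Run:
```python
from h import *
for n in('side','top'):
    s=snap(n)
    c=s['frame'][85:240,120:300] if n=='side' else s['frame'][80:200,170:330]
    cv2.imwrite(f'pics/{n}3c.png',cv2.resize(c,None,fx=4,fy=4))
r=bot.read_state();print(r['eef_pos'],r['tcp_rot'],r['contact_force'])
```

```text
[ 0.64091672 -0.01774903  0.05719582] [-1.56868840e+00  1.19445300e-03 -1.53449646e+00] [ 0.18180959 -0.228585    0.82885414]
```

View pics/top3c.png

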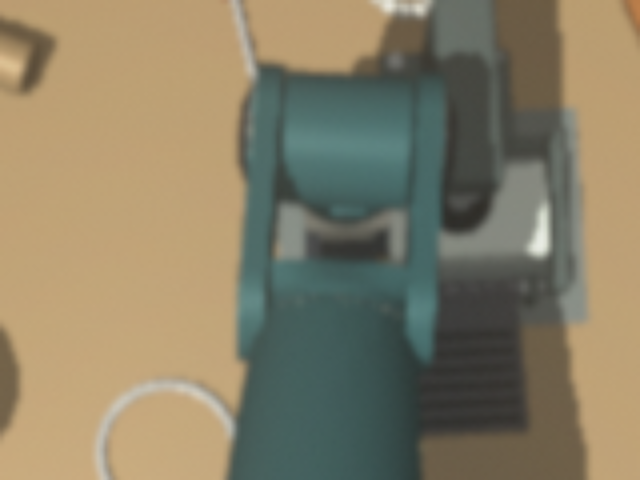

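The box's lit end at (548,240) is almost at the stop bar. I'll go on in small steps until the force rises.

Request:
{"name": "drive_tool", "arguments": {
  "increments": [
    [[0.002, 0, 0, 0, 0.05], [0.004, 0, 0, 0, 0.05], [0.006, 0, 0, 0, 0.05]]
  ]
}}

```text
clock: 7.65
eef_pos: [0.6411, -0.0238, 0.0572]
tcp_rot: [-1.569, 0.001, -1.534]
contact_force: [0.2, 5.5, 2.0]
grip_width: 0.534
```

Request:
{"name": "drive_tool", "arguments": {
  "increments": [
    [[0.0015, 0, 0, 0, 0.05], [0.003, 0, 0, 0, 0.05]]
  ]
}}

```text
clock: 7.9
eef_pos: [0.6411, -0.0254, 0.0573]
tcp_rot: [-1.569, 0.004, -1.534]
contact_force: [-3.7, 23.6, 4.8]
grip_width: 0.536
```

The force jumped to 23.6 N, so the box is against the stop. Back off, rise, and look.

Request:
{"name": "drive_tool", "arguments": {
  "increments": [
    [[-0.01, 0, 0, 0, 0.05], [-0.035, 0, 0, 0, 0.05], [-0.07, 0, 0, 0, 0.05], [-0.1, -0.02, 0, 0, 0.05], [-0.13, -0.07, 0, 0, 0.03], [-0.16, -0.12, -0.01, 0, 0.01], [-0.2, -0.17, -0.03, 0, 0], [-0.23, -0.22, -0.05, 0, 0], [-0.23, -0.22, -0.05, 0, 0]]
  ]
}}

```text
clock: 9.02
eef_pos: [0.5822, 0.2034, 0.2827]
tcp_rot: [-1.563, 0.005, -1.532]
contact_force: [0.3, -1.0, -0.6]
grip_width: 0.051
```

Run:
```python
from h import *
for n in('side','top'):
    s=snap(n)
    c=s['frame'][85:240,120:300] if n=='side' else s['frame'][80:200,170:330]
    cv2.imwrite(f'pics/{n}4c.png',cv2.resize(c,None,fx=4,fy=4))
r=bot.read_state();print(r['eef_pos'],r['tcp_rot'],r['contact_force'],r['grip_width'])
t=s
c=np.array([643,-114.5]);a=.042;X=np.array([np.cos(a),np.sin(a)]);Y=np.array([-X[1],X[0]])
hsv=cv2.cvtColor(t['frame'],cv2.COLOR_BGR2HSV);m=((hsv[...,2]>100)&(hsv[...,1]<40))
P=np.array([dep(t,u,v)*1000 for v in range(100,170) for u in range(225,330) if t['depth'][v,u]>0])
q=P[(P[:,2]>57)&(P[:,2]<75)];L=np.c_[(q[:,:2]-c)@X,(q[:,:2]-c)@Y,q[:,2]]
L=L[L[:,0]>-60];L=L[np.abs(L[:,0])<60]
print(len(L),np.percentile(L,[1,50,99],axis=0))
```

```text
[0.58235384 0.20172784 0.27826655] [-1.56808126  0.00374116 -1.53367584] [ 0.74491606 -0.42633719 -1.28023958] 0.007404585065418039
799 [[-40.80925751 -87.66084182  57.52106492]
 [ -9.13372585   5.44088027  64.96601471]
 [ 37.62916844  79.30652963  73.00047529]]
```

View pics/top4c.png

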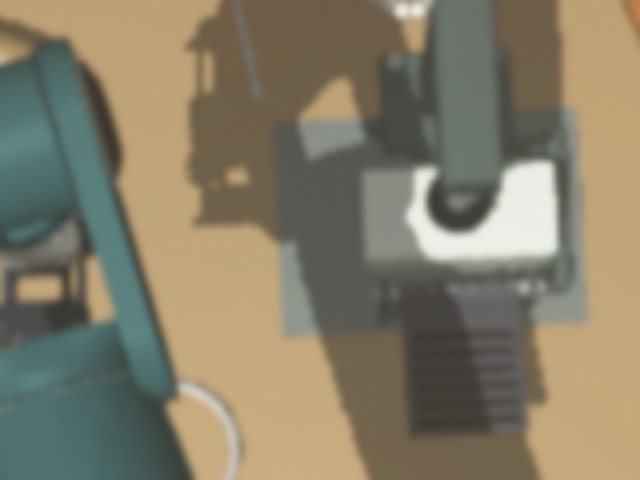

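View pics/side4c.png

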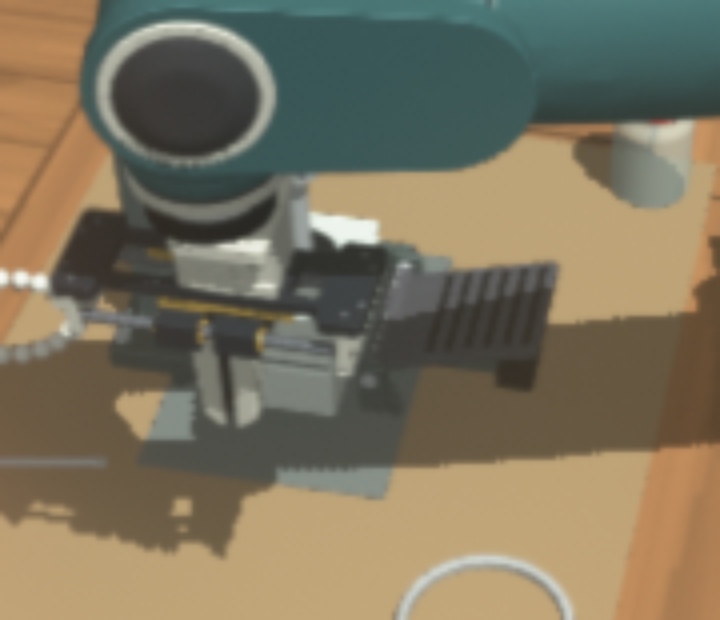

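The box stands in the press at press-frame x ≈ ±40 mm and y ≈ -88 to +79 mm, with the lid proud at about 65 mm and the treadle up. Now to hover over the pad with the fingers shut.

Request:
{"name": "drive_tool", "arguments": {
  "increments": [
    [[0, -0.02, -0.03, 0, 0], [0.02, -0.03, -0.07, 0, 0], [0.06, -0.03, -0.11, 0, 0], [0.11, -0.03, -0.12, 0, 0], [0.16, -0.03, -0.12, 0, 0], [0.21, -0.02, -0.12, 0, 0], [0.26, 0, -0.12, 0, 0], [0.3, 0, -0.12, 0, 0], [0.32, 0, -0.12, 0, 0], [0.32, 0.04, -0.12, 0, 0], [0.32, 0.09, -0.12, 0, 0], [0.32, 0.13, -0.12, 0, 0], [0.32, 0.15, -0.12, 0, 0], [0.32, 0.158, -0.12, 0, 0], [0.32, 0.158, -0.12, 0, 0]]
  ]
}}

```text
clock: 11.0
eef_pos: [0.475, -0.1221, 0.1192]
tcp_rot: [-1.568, 0.004, -1.534]
contact_force: [0.2, 0.3, 0.4]
grip_width: 0.007
```

Run:
```python
from h import *
for n in('side','top'):
    s=snap(n)
    c=s['frame'][85:240,120:300] if n=='side' else s['frame'][80:230,170:340]
    cv2.imwrite(f'pics/{n}5c.png',cv2.resize(c,None,fx=4,fy=4))
r=bot.read_state();print(r['eef_pos'],r['tcp_rot'],r['contact_force'],r['grip_width'])
```

```text
[ 0.47528712 -0.12210857  0.12002258] [-1.56656261  0.00311709 -1.5336238 ] [ 0.55651866 -0.12207452 -0.00380271] 0.006896941950445896
```

View pics/side5c.png

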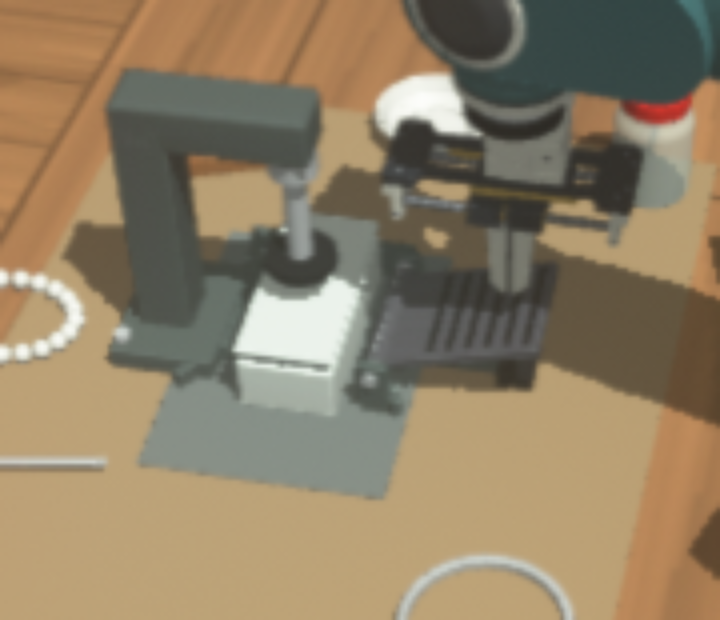

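The box is placed and the closed fingers are over the treadle pad at (510,290). Press slowly.

Request:
{"name": "drive_tool", "arguments": {
  "increments": [
    [[0, 0.015, 0, 0, 0], [0, 0.024, 0, 0, 0], [0, 0.03, 0, 0, 0], [0, 0.035, -0.001, 0, 0], [0, 0.04, -0.001, 0, 0], [0, 0.045, -0.002, 0, 0], [0, 0.05, -0.003, 0, 0], [0, 0.054, -0.004, 0, 0], [0, 0.057, -0.004, 0, 0], [0, 0.059, -0.004, 0, 0]]
  ]
}}

```text
clock: 12.35
eef_pos: [0.4729, -0.1222, 0.0625]
tcp_rot: [-1.563, 0.003, -1.534]
contact_force: [0.1, 2.3, 15.2]
grip_width: 0.003
```

Request:
{"name": "drive_tool", "arguments": {
  "increments": [
    [[0, 0.003, -0.001, 0, 0], [0, 0.006, -0.001, 0, 0]]
  ]
}}

```text
clock: 12.6
eef_pos: [0.473, -0.1222, 0.058]
tcp_rot: [-1.56, 0.002, -1.534]
contact_force: [-0.8, 3.0, 15.6]
grip_width: 0.007
```

Request:
{"name": "drive_tool", "arguments": {
  "increments": [
    [[0, 0.003, 0, 0, 0], [0, 0.005, 0, 0, 0]]
  ]
}}

```text
clock: 12.85
eef_pos: [0.4735, -0.1223, 0.0562]
tcp_rot: [-1.56, 0.002, -1.533]
contact_force: [-31.0, 9.0, 62.4]
grip_width: 0.009
```

The force jumped to 62 N, so the treadle is on its stop. Hold at the measured pose.

Request:
{"name": "drive_tool", "arguments": {
  "increments": [
    [[0, 0.0005, 0, 0, 0], [0, 0.0005, 0, 0, 0], [0, 0.0005, 0, 0, 0], [0, 0.0005, 0, 0, 0], [0, 0.0005, 0, 0, 0], [0, 0.0005, 0, 0, 0]]
  ]
}}

```text
clock: 13.6
eef_pos: [0.4734, -0.1223, 0.057]
tcp_rot: [-1.56, 0.002, -1.533]
contact_force: [-11.8, 4.3, 20.9]
grip_width: 0.003
```

Run:
```python
from h import *
s=snap('side')
cv2.imwrite('pics/side6c.png',cv2.resize(s['frame'][85:240,120:300],None,fx=4,fy=4))
r=bot.read_state();print(r['eef_pos'],r['contact_force'])
```

```text
[ 0.47342992 -0.12226934  0.05693817] [-12.97255758   3.45154441  21.47460482]
```

View pics/side6c.png

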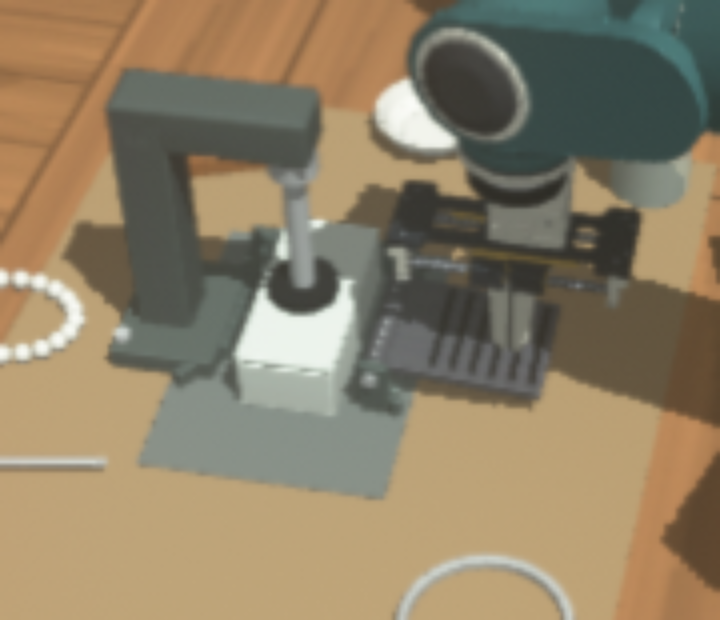

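The ram is fully down on the lid and the treadle is flat. I'll hold a little firmer to be sure, then release slowly straight up.

Request:
{"name": "drive_tool", "arguments": {
  "increments": [
    [[0, 0.001, 0, 0, 0], [0, 0.002, 0, 0, 0], [0, 0.002, 0, 0, 0], [0, 0.002, 0, 0, 0], [0, 0.002, 0, 0, 0]]
  ]
}}

```text
clock: 14.28
eef_pos: [0.4735, -0.1223, 0.0568]
tcp_rot: [-1.56, 0.002, -1.533]
contact_force: [-17.0, 4.1, 28.8]
grip_width: 0.003
```

Request:
{"name": "drive_tool", "arguments": {
  "increments": [
    [[0, -0.003, 0, 0, 0], [0, -0.009, 0.001, 0, 0], [0, -0.016, 0.002, 0, 0], [0, -0.024, 0.002, 0, 0], [0, -0.032, 0.002, 0, 0], [0, -0.04, 0, 0, 0], [0, -0.055, 0, 0, 0], [0, -0.09, 0, 0, 0], [0, -0.13, 0, 0, 0], [0, -0.17, 0, 0, 0], [0, -0.2, -0.03, 0, 0], [0, -0.2, -0.07, 0, 0], [0.03, -0.2, -0.07, 0, 0], [0.08, -0.2, -0.07, 0, 0], [0.13, -0.2, -0.07, 0, 0], [0.16, -0.2, -0.07, 0, 0], [0.16, -0.2, -0.07, 0, 0]]
  ]
}}

```text
clock: 16.4
eef_pos: [0.4068, -0.2867, 0.2555]
tcp_rot: [-1.562, 0.003, -1.536]
contact_force: [-0.2, -0.4, -0.9]
grip_width: 0.008
```

Run:
```python
from h import *
for n in('side','top'):
    s=snap(n)
    cv2.imwrite(f'pics/{n}7.png',cv2.resize(s['frame'],(800,600)))
    c=s['frame'][85:240,120:300];cv2.imwrite(f'pics/{n}7c.png',cv2.resize(c,None,fx=4,fy=4))
r=bot.read_state();print(r['eef_pos'],r['contact_force'],r['clock'])
t=s
c=np.array([643,-114.5]);a=.042;X=np.array([np.cos(a),np.sin(a)]);Y=np.array([-X[1],X[0]])
P=np.array([dep(t,u,v)*1000 for v in range(90,215) for u in range(225,330) if t['depth'][v,u]>0])
L=np.c_[(P[:,:2]-c)@X,(P[:,:2]-c)@Y,P[:,2]]
b=L[(abs(L[:,0])<50)&(L[:,2]>48)&(L[:,2]<70)];print('box',np.percentile(b,[1,50,99],axis=0).round(1))
b=b[(b[:,1]>40)];print('lid z',np.median(b[:,2]))
d=L[(L[:,0]<-100)&(L[:,0]>-195)&(abs(L[:,1])<45)&(L[:,2]<100)];print('treadle slope',np.arctan(np.polyfit(d[:,0],d[:,2],1)[0]))
t0=load('top')
```

```text
[ 0.40714704 -0.28503094  0.25573603] [-0.15142553 -0.35865595  0.695677  ] 16.5
box [[-40.9 -87.7  49.4]
 [ -9.7   4.   57.6]
 [ 37.4  79.4  65.8]]
lid z 57.70787543008906
treadle slope -0.27469346481635176
```

View pics/side7c.png

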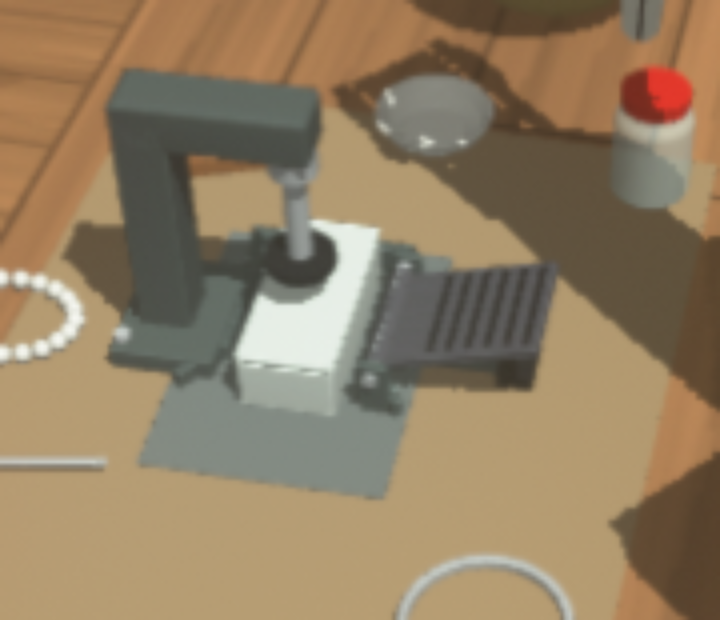

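View pics/top7.png

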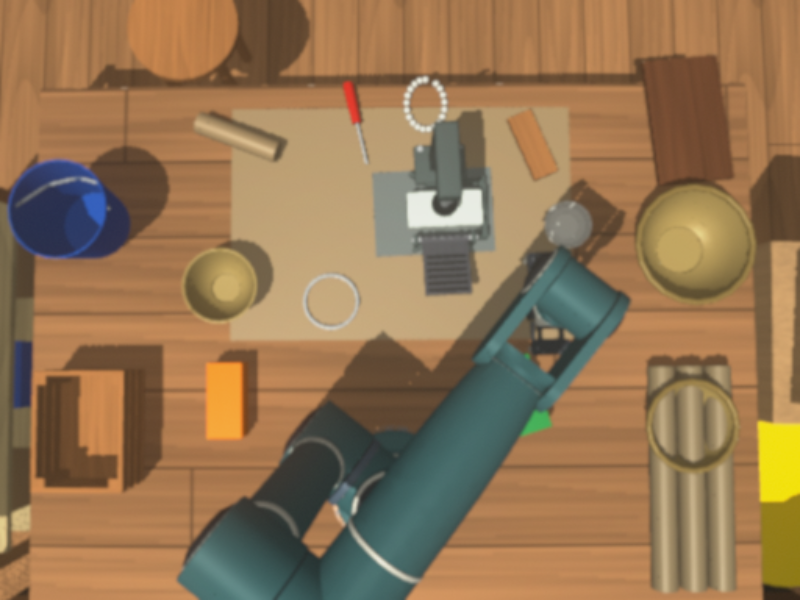

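The lid is flush, with its top at 57.7 mm. The treadle is back up at 0.275 rad, the box is at the stop, and the basket, jar, shell dish and hoop are unmoved. The robot is clear of everything, so I'll hand in.

```bash
python3 -c "
from station import ticket
print(ticket.job_done())"
```

```text
the job is handed in; nothing more can be done
None
```

I pushed the white bead box down the channel until it met the end stop, where the contact force jumped to about 24 N. I then pressed the treadle to its stop, where the force peaked at 62 N, held it there for over a second at 20 to 30 N, let it come up and handed the job in at about 16.5 s. The hand-in reports no verdict, so the outcome rests on my own checks.

My last checks, all from the camera images:
- **Box:** it stands at press-frame y ≈ -88 to +79 mm, so its centre is about -4 mm and within 2 mm of the axis across the channel.
- **Lid:** its top is at 57.7 mm, against 58 mm when fully home.
- **Treadle:** it is back up, with a slope of 0.275 rad against the nominal 0.28.
- **Bystanders:** the basket, jar, shell dish and hoop look unmoved by eye in the before and after pictures. I did not measure their positions.
- **Robot:** it is clear of everything, with contact force under 1 N.

No check failed or disagreed. The treadle's joint angle at the stop could not be read directly. I inferred it from the stiff rise in force with the fingertips at about 32 mm, the expected height at the stop.

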